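Move a charged battery from its charger to the blender base

ROBOT

A 7-joint arm with a two-finger parallel gripper is mounted at the origin on the work surface; the furniture and walls round the work are solid. World frame = base frame: x ahead of the robot, y to its left, z up, the work surface at z = 0. Lengths are in m, angles in rad, forces in N, time in s.
With the tool pointing down it reaches from about 0.425 to 0.925 m from the base axis. Payload 6.8 kg.
Tool frame: the origin (TCP) lies on the front face of the gripper's body, between the roots of the fingers; the fingertips stand 73 mm ahead of it and the grasp point (between the pads) lies 54 mm ahead of it (env.nose_length is the distance from the TCP to the fingertips, in m); z points along the fingers, y is the line along which they close (so a half turn about z gives the same grasp; the last joint's range is limited). The gripper opens to 85 mm and grips with 20 to 120 N. Pads are 22 mm wide; open, the fingers measure 114 mm over their backs; the gripper's body (76 mm by 85 mm) begins 54 mm behind the grasp point. The pads swing forward as they close: fully open they stand 13 mm farther back than shut.
Start: joints at [-1.322, 0.477, 0.022, 1.555, -0.011, 1.109, -0.083], TCP at [0.236, 0.633, 0.304] pointing down, gripper open.
Joint ranges: [-2.96, 2.96], [-0.34, 2.1], [-1.41, 1.46], [0.24, 2.44], [-1.37, 4.51], [0.17, 1.92], [-2.96, 2.96]. Speed limits (rad/s): [2.39, 2.39, 3.14, 3.14, 3.14, 3.14, 3.14].

INTERFACE

Orientations are given as a unit quaternion [w, x, y, z].
In Python, from cell import env, kin, camera, calibration, job gives the robot as it stands. The module is installed in compiled form; this text tells all that it offers. Calls block until the motion is done:
- env.reach(position, orientation): joint-space move of the TCP to a pose.
- env.movel(position, velocity=0.15, rot=None, stop_force=None): straight line of the TCP; rot=None keeps the orientation; velocity is the mean speed in m/s. With stop_force (N) it stops when the force on the tool has changed by that much, and returns True; else False.
- env.goto_joints(angles): joint-space move.
- env.grip(opening, f_grip=None): finger opening in m; f_grip is the grip in N (None keeps the last); returns when the fingers have stopped.
- env.dwell(seconds).
- kin.inverse_kinematics(position, orientation): joint angles nearest the present ones, or None.
- env.get_state(): the state.
- camera(name): name is "side" or "top" or "wrist"; returns (picture, depth): 384x512x3 uint8, blue, green, red; 384x512 float32, m along the optical axis (not along the pixel's ray), 0 where there is no reading.
- calibration(name): a dict with "fx", "fy", "cx", "cy" (pixels), "k1" (the pictures are not rectified: a ray, as slopes to the right and down, at radius r is drawn at 1 + k1 r^2 times it, then the intrinsics apply), "rvec" (rotation vector, rad) and "tvec" (3), from world to camera coordinates, as OpenCV has them. Camera axes: x right, y down, z forward; pixel columns grow to the right and rows downward; lengths in m; the calibration is good to about 2 mm. A picture is of the moment at which its call begins: read the wrist's pose just before it. calibration takes no time and is no camera call; for the wrist camera it gives the pose at the moment of the call.
A pose or a line that the arm cannot do raises env.PlanningError and nothing moves.
- job.job_done(): hands the job in; it is judged then, once.
The state is a dict: "time": time; "qpos": joint angles; "joint_velocities": joint speeds; "joint_torque": joint torques, N m; "tcp_pos": TCP position; "orientation": TCP orientation; "force": force on the tool from outside, world axes, zero at the start; "torque": the same for the moment, N m; "opening": finger opening in m; "gripper_force": force on a finger pad.
Only numpy, scipy, OpenCV 4.12 (cv2) and the standard library are available. Lean on these libraries where they do the work, as an engineer would, in place of code of your own. Each camera call takes 0.05 s, during which the arm holds its last target. There are 200 camera calls.

TASK

The battery is charged: press the orange catch on the blue charger so that the battery pops loose, and slide it out. Then slide it into the rails of the black blender base until that catch clicks and holds it: feel for the click and stop pushing there, without ramming it into its end buffers. Let go, and leave the timer and the cookie cutter where they are.

Things in the scene. Friction and masses are not known exactly. Their poses are not given: they have to be found in the camera images.
- battery: Grey battery pack with an orange band, 0.16 kg. Origin: centre of the underside of its foot; x = direction of insertion, z up. Block 56 (x) x 46 (y) mm, 13 to 54 mm above the origin. Below it a black T-foot: neck 22 mm wide, flange 36 mm wide, 6 mm thick, x from -28 to 28 mm (front 8 mm: 32 mm wide). In front a tongue 18 mm wide, 6 mm thick, to x = 60 mm, with a ridge on it.
- battery_grip (a point): Where to grasp the battery, across its 46 mm wide y sides: on its mid axis, 38 mm above its origin (16 mm below its top, 25 mm above the underside of the block). In a dock the rails on both sides reach 12 mm above the battery's origin; fingertips must stay above that.
- battery_ridge (a point): Top rear edge of the ridge on the tongue that the catch holds: 40 mm along x from the battery's origin and 14 mm above it. Its rear face is upright, its top runs to x = 46 mm, then a 30 degree ramp falls to the tip of the tongue at x = 60 mm.
- charger: Blue charger, fixed to the table, level; the battery starts latched in it. Origin on the table under the latched battery's origin; x = direction of insertion, mouth at -x. Deck that the foot slides on: 16 mm high, 60 mm wide, x from -82 to 126 mm. Rails x from -30 to 31 mm: walls 38.4 mm apart; lips 24 to 28 mm above the table, 27 mm apart (8 mm high slot for the 6 mm flange).
- charger_home (a point): Where the battery's origin is when latched in the charger (on the deck, 16 mm above the charger's origin). A sprung plunger pushes the battery outward (-x) with 5 N there; when the catch is pressed it pops the battery out by about 16 mm. The end stop is 2 mm further in. From there the battery slides freely.
- charger_mouth (a point): On the charger's deck, 64 mm along -x from the home place. A battery whose origin is here or farther out is clear of the lips and can be lifted straight up. Between x = -50 and -30 mm of the charger the walls flare out, without lips, to about 46 mm apart.
- charger_press (a point): Centre of the top of the press pad (30 x 28 mm, orange, ribbed) at the far end of the charger's catch: 109 mm along the charger's x, 38 mm above the table at rest. Pressed straight down, with about 3 to 9 N, it sinks about 8 mm to its stop.
- charger_catch (a joint): Angle of the charger's orange rocker catch (pivot across y, 75 mm along the charger's x), rad: 0 = tooth down, at rest or latched; 0.26 = pad fully pressed; above about 0.18 the battery's ridge is free.
- blender: Black cordless blender base, fixed, level. Deck, rails and flared mouth are as on the charger, at the same places in its own frame (x = direction of insertion, mouth at -x; origin on the table under its home point). From x = 56 mm on stands its motor block, 102 mm wide, 77 mm high, 88 mm with the coupling. Catch, plunger and end buffers sit on a catch block of their own, see blender_home.
- blender_home (a point): Nominal place of the latched battery's origin, on the deck. True home lies up to 14 mm nearer or farther along x: the catch block sits differently on every base and is not measured, so find it by feel. Free up to 20 mm before true home, then ramp and plunger resist, 5 to 14 N, until the tooth drops there; the end buffers come 2 mm later. A battery not latched is pushed out again.
- blender_mouth (a point): On the blender's deck, 64 mm along -x from the home place: a battery lowered with its origin here stands on the deck, its flange in front of the rails, its tongue between the lips, and can be slid in along +x.
- blender_catch (a joint): Angle of the blender's catch, rad: 0 = tooth down, 0.16 to 0.2 while the battery's ridge passes under it, back to 0 at the click.
- timer: Bystander: white and red kitchen timer, 70 mm across, 60 mm high, loose; origin at the centre of its underside.
- cutter_star: Bystander: star-shaped metal cookie cutter, 61 mm across, 24 mm high, loose; origin at the centre of its underside.
- blender_rails: The blender's two rails: side walls, lips and flares at the mouth, fixed to the blender; same origin and axes as the blender.
- charger_rails: The charger's two rails, likewise; same origin and axes as the charger.
- blender_buffer (a joint): How far the two black rubber end buffers of the blender's catch block are squeezed, m: 0 untouched, 5 N per mm; more than 0.002 (10 N) counts as ramming.
- blender_ejector (a joint): Position of the steel plunger in the blender's catch block, m: -0.016 fully out (no battery, or one not latched), 0 with the battery latched, above 0 when it is pushed on towards the buffers. It pushes outward with 3 to 5 N.

How it is judged:
On the way, in this order (a step that is already met when the one before it is completed fails the run):
1. the charger's catch is pressed and the battery has popped loose (more than 8 mm out of its latched place) (x of battery in the frame of charger below -0.008 m and value of joint charger_catch above 0.15 rad), for 0.05 s.
2. the battery is out of the charger (its origin more than 100 mm from the charger's) (horizontal distance between battery and charger above 0.1 m), for 0.1 s.
At the end, for the whole second after the job is handed in: The battery is latched in the blender base: origin within -17 to +19 mm of the nominal home along the rails, 4 mm across and in height, axes within 0.08 rad, the blender's plunger pressed in (-3 to +4.5 mm), its catch down (below 0.06 rad), at rest (x of battery in the frame of blender between -0.017 and 0.019 m and y of battery in the frame of blender between -0.004 and 0.004 m and z of battery in the frame of blender between 0.012 and 0.02 m and angle between the x axis of battery and the x axis of blender, either way round below 0.08 rad and value of joint blender_catch below 0.06 rad and linear speed of battery below 0.02 m/s and value of joint blender_ejector between -0.003 and 0.0045 m); the robot touches nothing.
It fails at once if the battery is forced against the blender's rails (more than 40 N between them) or rammed into its end buffers (squeezed by more than 2 mm, 10 N) (contact force between battery and blender_rails above 40 N or value of joint blender_buffer above 0.002 m).
It fails at once if the battery is forced against the charger's rails: more than 40 N between them (contact force between battery and charger_rails above 40 N).
It fails at once if the charger is pressed with more than 40 N (contact force between the fingers and charger above 40 N).
It fails at once if the battery is tipped more than 0.6 rad (angle between battery's own z axis and vertical above 0.6 rad).
It fails at once if the timer or the cookie cutter is moved more than 20 mm (distance of any of timer, cutter_star from where it was at the start of the episode above 0.02 m).
It also fails if it takes over 72 s, if anything falls off the work surface, if the arm or the gripper's body presses on something with over 40 N, if the wrist force passes 120 N, or if a joint passes its speed limit or range.

## Working session

There is one attempt and no reset: what is moved stays moved. The work goes in short steps, each a Python script; the robot and the scene stay as the last script left them, time stands still between calls to the robot, and variables do not carry over. Pictures are saved under pics/ and viewed, at most 10 in all, crops included, and the job is handed in when it is done.

```bash
mkdir -p pics; ls
python3 - <<'E'
from cell import env,camera,calibration
import cv2,numpy as np
for n in("top","side"):
    p,d=camera(n); cv2.imwrite(f"pics/{n}0.png",p); np.save(f"{n}0.npy",d)
    print(n,calibration(n))
print(env.get_state()["time"],env.nose_length)
E
```

```text
pics
top {'fx': 425.87044942813895, 'fy': 425.87044942813895, 'cx': 259.9598237880242, 'cy': 186.9939100906095, 'k1': -0.016706888061206078, 'rvec': array([ 2.17111618, -2.19834494,  0.15321028]), 'tvec': array([-0.01381383,  0.54506651,  0.89631805])}
side {'fx': 359.07114783108955, 'fy': 359.07114783108955, 'cx': 254.04930958475805, 'cy': 192.646131188008, 'k1': -0.10115939620353569, 'rvec': array([ 0.11357542, -2.72324732,  1.47668811]), 'tvec': array([0.53300743, 0.07162895, 0.84606479])}
0.1 0.0726
```

View pics/top0.png

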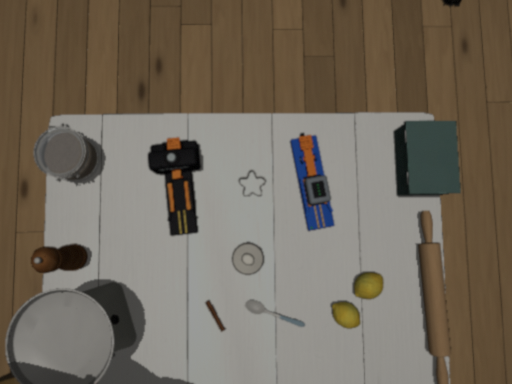

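View pics/side0.png

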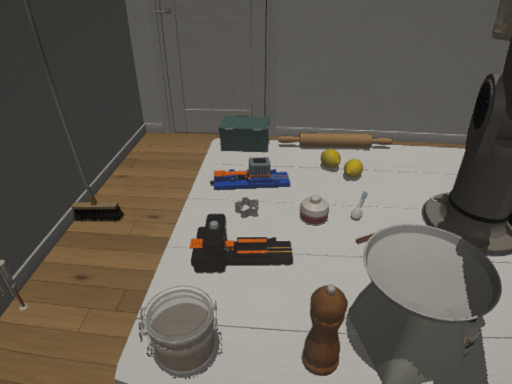

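The top view shows the blender at about (180,185) with its mouth at the image bottom, and the charger with the battery at about (312,182). The catch pad is at (305,142), the star at (252,183) and the timer at (248,258). Next I'll turn these into world coordinates.

```bash
cat > h.py <<'E'
from cell import env,kin,camera,calibration,job
import cv2,numpy as np
from scipy.spatial.transform import Rotation as R
def cloud(c,d):
    K=np.array([[c['fx'],0,c['cx']],[0,c['fy'],c['cy']],[0,0,1]])
    h,w=d.shape; u,v=np.meshgrid(np.arange(w),np.arange(h))
    p=np.stack([u,v],-1).reshape(-1,1,2).astype(float)
    n=cv2.undistortPoints(p,K,np.array([c['k1'],0,0,0.])).reshape(h,w,2)
    P=np.dstack([n*d[...,None],d])
    Rm=cv2.Rodrigues(c['rvec'])[0]
    W=(P-c['tvec'])@Rm; W[d<=0]=np.nan
    return W
def proj(c,X):
    K=np.array([[c['fx'],0,c['cx']],[0,c['fy'],c['cy']],[0,0,1]])
    return cv2.projectPoints(np.array(X,float).reshape(-1,1,3),c['rvec'],c['tvec'],K,np.array([c['k1'],0,0,0.]))[0].reshape(-1,2)
def down(yaw): # tool z down, tool y axis (closing) at world angle yaw+90deg
    q=(R.from_euler('z',yaw)*R.from_euler('x',np.pi)).as_quat(); return [q[3],q[0],q[1],q[2]]
E
python3 - <<'E'
from h import *
p=cv2.imread("pics/top0.png"); d=np.load("top0.npy"); W=cloud(calibration("top"),d)
hsv=cv2.cvtColor(p,cv2.COLOR_BGR2HSV)
for u,v in [(180,220),(176,157),(305,142),(317,190),(322,222),(252,183),(248,258),(350,200),(173,143)]: print((u,v),W[v,u].round(3),hsv[v,u])
z=W[...,2]
box=lambda u0,v0,u1,v1:(np.add.outer(np.zeros(384),np.arange(512))>=u0)&(np.add.outer(np.zeros(384),np.arange(512))<u1)&(np.add.outer(np.arange(384),np.zeros(512))>=v0)&(np.add.outer(np.arange(384),np.zeros(512))<v1)
for n,b,m in(("charger",box(285,125,340,235),z>0.009),("blender",box(145,130,205,240),z>0.009),("blender_low",box(145,130,205,240),(z>0.009)&(z<0.045)),("star",box(235,165,270,200),z>.008),("timer",box(228,238,268,280),z>.008),("bat",box(285,125,340,235),z>.06)):
    q=W[b&m]; r=cv2.minAreaRect(q[:,:2].astype(np.float32)); print(n,len(q),r,np.nanmean(q,0).round(3),np.nanmax(q[:,2]).round(3))
print(env.get_state()["tcp_pos"])
E
```

```text
(180, 220) [0.476 0.154 0.016] [ 23 136  86]
(176, 157) [0.602 0.152 0.086] [90  7 36]
(305, 142) [ 0.643 -0.121  0.033] [ 12 198 143]
(317, 190) [ 0.533 -0.138  0.071] [65 93 33]
(322, 222) [ 0.467 -0.156  0.017] [128  42  92]
(252, 183) [ 0.557 -0.004 -0.   ] [ 35  10 156]
(248, 258) [0.395 0.007 0.058] [ 21  23 154]
(350, 200) [ 0.516 -0.224  0.   ] [ 23  13 152]
(173, 143) [0.641 0.166 0.039] [ 13 198 143]
charger 2561 ((0.5616389513015747, -0.13481034338474274), (0.2160131335258484, 0.06100987270474434), 10.12546157836914) [ 0.554 -0.133  0.033] 0.074
blender 3205 ((0.5497764945030212, 0.15687957406044006), (0.20782670378684998, 0.09981759637594223), 5.901994228363037) [0.559 0.156 0.039] 0.089
blender_low 2215 ((0.5498258471488953, 0.1563960313796997), (0.20782943069934845, 0.09885983169078827), 5.912350654602051) [0.541 0.154 0.023] 0.045
star 113 ((0.5574533939361572, -0.001898694783449173), (0.056663282215595245, 0.05742083489894867), 3.994600296020508) [ 0.559 -0.002  0.021] 0.026
timer 827 ((0.39403289556503296, 0.009096045047044754), (0.06788881123065948, 0.06736025214195251), 46.03921890258789) [0.394 0.009 0.043] 0.063
bat 585 ((0.5359441041946411, -0.1392088532447815), (0.05594220757484436, 0.0468224436044693), 9.91280460357666) [ 0.535 -0.139  0.069] 0.074
[0.23560552 0.6320935  0.30301312]
```

Run:
```python
from h import *
ims=[]
for n,x,y,a in(("b",.53,.155,5.9),("c",.54,-.139,10.1)):
    env.reach([x-.03,y,.34],down(np.radians(a)))
    env.dwell(.3)
    c=calibration("wrist"); p,d=camera("wrist"); np.savez(n+"1.npz",p=p,d=d,**c); ims.append(cv2.convertScaleAbs(p,alpha=1.6)); print(c['fx'],(-cv2.Rodrigues(c['rvec'])[0].T@c['tvec']).round(3),env.get_state()["qpos"].round(2),env.get_state()["time"])
o=np.hstack(ims); cv2.imwrite("pics/w1.png",cv2.resize(o,(800,300)))
```

```text
299.1021809220748 [0.565 0.161 0.41 ] [-1.03  0.22  0.73  1.91 -0.17  1.07 -1.71] 2.425
299.1021809220748 [ 0.575 -0.127  0.41 ] [-0.6   0.27  0.92  1.9  -0.24  1.08 -0.99] 3.9083
```

View pics/w1.png

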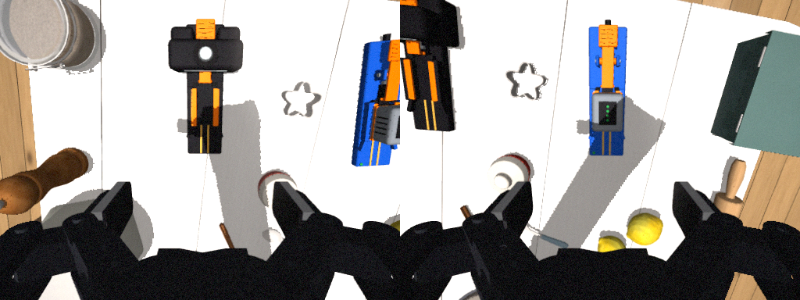

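Both devices are in view in the wrist pictures (half-scale). The blender is at about (205,85), upright in the picture, and the charger is at about (607,90) with its pad at (608,32). Now I'll fit their poses from these close clouds.

Run:
```python
from h import *
def fit(n,o,a,xr,zr,hw):
    f=np.load(n+"1.npz"); W=cloud(f,f['d'])
    q=W.reshape(-1,3); q=q[~np.isnan(q[:,0])]
    for _ in range(3):
        c,s=np.cos(a),np.sin(a); L=(q[:,:2]-o)@np.array([[c,-s],[s,c]])
        m=(L[:,0]>xr[0])&(L[:,0]<xr[1])&(abs(L[:,1])<hw)&(q[:,2]>zr[0])&(q[:,2]<zr[1])
        l=L[m]
        xs=np.arange(xr[0]+.005,xr[1]-.004,.006);lo=[];hi=[];xx=[]
        for x in xs:
            k=l[abs(l[:,0]-x)<.003,1]
            if len(k)>8: xx.append(x);lo.append(k.min());hi.append(k.max())
        xx,lo,hi=map(np.array,(xx,lo,hi)); mid=(lo+hi)/2
        b=np.polyfit(xx,mid,1); a+=np.arctan(b[0]); o=o+np.array([-s,c])*b[1]
    c,s=np.cos(a),np.sin(a); L=(q[:,:2]-o)@np.array([[c,-s],[s,c]])
    m=(abs(L[:,1])<.02)&(q[:,2]>zr[0])&(q[:,2]<.09)&(abs(L[:,0])<.16)
    mm=m&(q[:,2]<.02)
    print(n,o.round(4),np.degrees(a).round(2),"width",np.median(hi-lo).round(4),"res",(mid-np.polyval(b,xx)).std().round(4),"xmin",np.sort(L[m,0])[[3,15]].round(4),"xmax",np.sort(L[m,0])[[-15,-3]].round(4))
    return L,q
L,q=fit("c",np.array([.539,-.1387]),np.radians(10.1),(-.08,.13),(.010,.05),.04)
m=(q[:,2]>.065)&(abs(L[:,1])<.04)&(abs(L[:,0])<.06); print("bat",cv2.minAreaRect(L[m].astype(np.float32)),np.median(q[m,2]))
m=(abs(L[:,1])<.01)&(abs(L[:,0]-.109)<.01);print("padz",np.median(q[m,2]))
L,q=fit("b",np.array([.528,.1546]),np.radians(5.9),(-.08,.045),(.010,.05),.04)
m=(q[:,2]>.06)&(abs(L[:,1])<.07)&(abs(L[:,0]-.1)<.06); print("motor",cv2.minAreaRect(L[m].astype(np.float32)),np.median(q[m,2]))
```

```text
c [ 0.5393 -0.1404] 9.93 width 0.0588 res 0.0007 xmin [-0.086  -0.0857] xmax [0.1287 0.1305]
bat ((-0.005403691902756691, -0.0029336921870708466), (0.08313087373971939, 0.059055574238300323), 81.80400848388672) 0.35260583350236746
padz 0.038139058803427946
b [0.528  0.1544] 5.78 width 0.0586 res 0.0005 xmin [-0.0812 -0.0808] xmax [0.126  0.1264]
motor ((0.07396382093429565, -0.0006344765424728394), (0.10153746604919434, 0.04060904309153557), 89.21170043945312) 0.07686269648202343
```

```bash
cat >> h.py <<'E'
CO,CA=np.array([.5393,-.1404]),np.radians(9.93)
BO,BA=np.array([.528,.1544]),np.radians(5.78)
def P(o,a,x,z,y=0): return [o[0]+np.cos(a)*x-np.sin(a)*y,o[1]+np.sin(a)*x+np.cos(a)*y,z]
def st(m=""): s=env.get_state(); print(m,"t%.2f"%s["time"],np.round(s["tcp_pos"],4),"F",np.round(s["force"],1),"op%.4f g%.1f"%(s["opening"],s["gripper_force"])); return s
E
python3 - <<'E'
from h import *
env.grip(0,20); st()
N=env.nose_length
env.reach(P(CO,CA,.109,.07+N),down(CA)); st()
print(env.movel(P(CO,CA,.109,.042+N),.08,stop_force=8)); st()
print(env.movel(P(CO,CA,.109,.0285+N),.02,stop_force=14)); s=st()
env.dwell(.4); st()
L=cloud(calibration("top"),camera("top")[1])
q=L.reshape(-1,3); c,sn=np.cos(CA),np.sin(CA); l=(q[:,:2]-CO)@np.array([[c,-sn],[sn,c]])
m=(q[:,2]>.06)&(q[:,2]<.078)&(abs(l[:,1])<.035)&(l[:,0]<.04)&(l[:,0]>-.1)
print(cv2.minAreaRect(l[m].astype(np.float32)),m.sum())
E
```

```text
t4.67 [ 0.51  -0.139  0.34 ] F [-0.4 -0.8 -0.1] op0.0003 g0.0
 t5.62 [ 0.6468 -0.1223  0.1438] F [-0.3 -0.2  0.6] op0.0002 g0.0
False
 t6.12 [ 0.6464 -0.1216  0.1143] F [ 0.2  0.1 -0.4] op-0.0000 g0.0
False
 t6.95 [ 0.6484 -0.1215  0.1022] F [4.2 0.8 5.5] op0.0001 g3.4
 t7.35 [ 0.6484 -0.1215  0.1022] F [4.  0.1 5.8] op-0.0000 g3.4
((-0.041922975331544876, 0.0015281923115253448), (0.055473633110523224, 0.04700952768325806), 0.5051592588424683) 586
```

Run:
```python
from h import *
N=env.nose_length
env.movel(P(CO,CA,.109,.10+N),.2)
env.grip(.085,30)
y=.0008
env.reach(P(CO,CA,-.041,.2,y),down(CA))
print(env.movel(P(CO,CA,-.041,.108,y),.1,stop_force=8)); st()
env.grip(.035,30); st("gripped")
env.dwell(.1); st()
print(env.movel(P(CO,CA,-.078,.108,y),.06,stop_force=25)); st("out")
print(env.movel(P(CO,CA,-.080,.2,y),.1,stop_force=25)); st("up")
env.dwell(.1); c=calibration("side"); p,d=camera("side"); cv2.imwrite("pics/side2.png",p[80:320,120:440])
```

```text
False
 t10.42 [ 0.4992 -0.1469  0.1085] F [ 0.2  0.4 -0.2] op0.0848 g0.0
gripped t10.87 [ 0.4991 -0.1467  0.1085] F [-1.4  0.5  6.4] op0.0455 g31.5
 t10.97 [ 0.4991 -0.1467  0.1085] F [-0.4  0.8  6.5] op0.0458 g31.5
False
out t11.73 [ 0.4613 -0.1537  0.1084] F [ 1.2  1.1 10.2] op0.0457 g32.0
False
up t12.80 [ 0.4599 -0.1532  0.1995] F [ 0.2  0.1 -2. ] op0.0460 g30.9
```

View pics/side2.png

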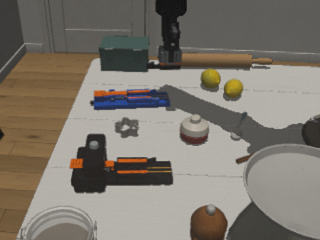

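The battery is held clear at crop (172,50), and the bystanders haven't moved. Next I'll carry it to the blender mouth, lower it and start it into the rails.

Run:
```python
from h import *
env.grip(.03,60)
env.movel(P(BO,BA,-.068,.2),.2,rot=down(BA)); st("above")
env.movel(P(BO,BA,-.068,.125),.12); env.dwell(.1); st()
print(env.movel(P(BO,BA,-.068,.1075),.03,stop_force=5)); st("down")
env.dwell(.05); p,d=camera("wrist"); cv2.imwrite("pics/w3.png",cv2.convertScaleAbs(p,alpha=1.6))
```

```text
above t14.82 [0.4603 0.1464 0.2001] F [-1.   0.1 -2.4] op0.0451 g66.4
 t15.70 [0.4609 0.1476 0.1257] F [ 0.3  0.8 -2.4] op0.0450 g66.5
True
down t16.24 [0.4601 0.1476 0.1086] F [-2.  -0.2  6.5] op0.0450 g67.5
```

View pics/w3.png

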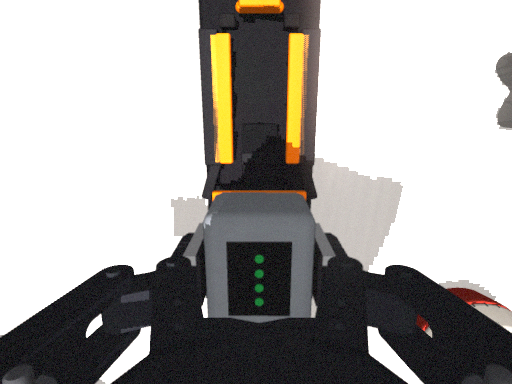

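The battery (centre column about 259) lines up with the rails (orange strips at columns 223 and 296, centre 259.5), and it touched down at the expected height. Now I'll slide it in by feel.

```bash
cat > ins.py <<'E'
from h import *
import sys
ax=np.array([np.cos(BA),np.sin(BA)])
def rd():
    s=env.get_state(); d=np.array(s["tcp_pos"][:2])-BO
    return d@ax, d@[-ax[1],ax[0]], np.array(s["force"][:2])@ax, np.array(s["force"][:2])@[-ax[1],ax[0]], s["force"][2], s["time"]
Z=.1089
E
python3 - <<'E'
from ins import *
env.movel(P(BO,BA,-.068,Z),.03)
for x in (-.060,-.050,-.044,-.038):
    h=env.movel(P(BO,BA,x,Z),.03,stop_force=15); print(x,h,np.round(rd(),4))
    if h: break
E
```

```text
-0.06 True [-6.6900e-02 -1.0000e-04 -1.7802e+00  1.2530e-01  5.8778e+00  1.6800e+01]
```

Run:
```python
from ins import *
env.dwell(.1); print(np.round(rd(),4))
for x in np.arange(-.066,-.0575,.002):
    h=env.movel(P(BO,BA,x,Z),.02,stop_force=15); print(round(x,4),h,np.round(rd(),4))
    if h:
        env.dwell(.1); print(np.round(rd(),4)); break
```

```text
[-6.700e-02 -1.000e-04 -5.251e-01 -8.020e-02  5.551e+00  1.690e+01]
-0.066 False [-0.0658 -0.     -0.1506  0.4222  1.2055 17.15  ]
-0.064 False [-6.5200e-02 -1.0000e-04 -7.3737e+00  3.2970e-01  8.6149e+00  1.7400e+01]
-0.062 False [-6.46000e-02 -1.00000e-04 -1.23442e+01  1.49900e-01  1.68388e+01
  1.76500e+01]
-0.06 False [-6.43000e-02 -3.00000e-04 -1.83462e+01  2.52100e-01  2.83620e+01
  1.79000e+01]
-0.058 False [-5.9800e-02 -2.0000e-04 -1.4490e+00 -1.2242e+00  2.6600e-01  1.8150e+01]
```

Run:
```python
from ins import *
st()
c=calibration("wrist");p,d=camera("wrist"); cv2.imwrite("pics/w4.png",cv2.convertScaleAbs(p,alpha=1.6))
for n in("top","wrist"):
    c=calibration(n); q=cloud(c,camera(n)[1]).reshape(-1,3); l=np.c_[(q[:,:2]-BO)@np.c_[ax,[-ax[1],ax[0]]],q[:,2]]
    m=(l[:,2]>.06)&(l[:,2]<.076)&(abs(l[:,1])<.02)&(l[:,0]>-.1)&(l[:,0]<.0)
    v=l[m]; print(n,m.sum()); 
    if m.sum()>20: print(v.min(0).round(4),v.max(0).round(4)); print("pitch",np.polyfit(v[:,0],v[:,2],1).round(4),np.median(v[:,2]))
```

```text
t18.15 [0.4685 0.1482 0.1088] F [-1.3 -1.4  0.3] op0.0455 g67.4
top 20
wrist 10969
[-0.0829 -0.02    0.06  ] [-0.0332  0.02    0.0727]
pitch [-0.062   0.0665] 0.07029118889266647
```

View pics/w4.png

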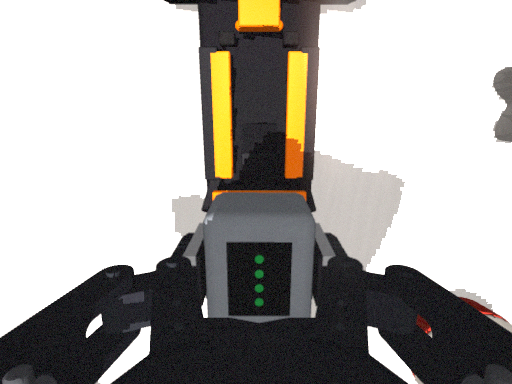

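The battery hasn't moved in the gripper: its front edge is still at row about 195, and the rails came about 16 px nearer. The drag looks like a slightly nose-down foot stuck on the deck. I'll regrip so that it sits flat, then go on about 0.6 mm higher.

Run:
```python
from ins import *
env.grip(.056,40); env.dwell(.15); st("open")
q=cloud(calibration("wrist"),camera("wrist")[1]).reshape(-1,3); l=np.c_[(q[:,:2]-BO)@np.c_[ax,[-ax[1],ax[0]]],q[:,2]]
m=(l[:,2]>.066)&(l[:,2]<.076)&(abs(l[:,1])<.018)&(l[:,0]>-.075)&(l[:,0]<-.042); v=l[m]; print("pitch",np.polyfit(v[:,0],v[:,2],1).round(4),np.median(v[:,2]),l[(l[:,2]>.06)&(l[:,2]<.076)&(abs(l[:,1])<.018)&(l[:,0]<0),0].max())
env.movel(P(BO,BA,-.0605,.1085),.03)
env.grip(.035,40); st("grip")
x0=-.0605; Z=.1091
env.movel(P(BO,BA,x0,Z),.02); print(np.round(rd(),4))
for x in np.arange(x0+.002,-.0485,.002):
    h=env.movel(P(BO,BA,x,Z),.03,stop_force=10); print(round(x,4),h,np.round(rd(),4))
    if h: break
```

```text
open t18.72 [0.4704 0.1485 0.1089] F [ 0.7 -0.1 -0.4] op0.0560 g0.0
pitch [-0.0041  0.0701] 0.0703033978597343 -0.03259137692310326
grip t19.26 [0.4678 0.1483 0.1086] F [-0.6  0.1  2.7] op0.0454 g41.3
[-0.0606 -0.     -0.6091 -0.3152 -2.1092 19.5083]
-0.0585 False [-0.0583 -0.      0.1164  0.6076 -1.6269 19.7583]
-0.0565 False [-0.0563  0.     -0.3384  0.1513 -1.2466 20.0083]
-0.0545 False [-0.0543 -0.     -0.0324  0.2003 -1.6499 20.2583]
-0.0525 False [-0.0523  0.      0.1111 -0.1902 -1.9321 20.5083]
-0.0505 False [-0.0503 -0.      0.4728  0.1374 -2.262  20.7583]
```

Run:
```python
from ins import *
Z=.1089; x=-.0503
while x<-.015:
    x+=.002 if x<-.037 else .001
    h=env.movel(P(BO,BA,x,Z),.03,stop_force=10); r=rd(); print(round(x,4),h,np.round(r[:5],4).tolist())
    if h or r[2]<-4: break
```

```text
-0.0483 False [-0.0481, 0.0, 0.0217, -0.6527, -1.8455]
-0.0463 False [-0.0462, -0.0, 0.2788, -0.0431, -2.4645]
-0.0443 False [-0.0441, 0.0, -0.5367, 0.1254, -2.6414]
-0.0423 False [-0.0421, -0.0, -0.4173, -0.3448, -1.2175]
-0.0403 False [-0.0401, 0.0, -0.994, 0.2278, -1.8431]
-0.0383 False [-0.0381, 0.0, 0.4203, -0.2328, -0.7067]
-0.0363 False [-0.0361, 0.0, 0.2178, -0.514, -1.6933]
-0.0353 False [-0.0352, -0.0, -0.0551, -0.4353, -2.011]
-0.0343 False [-0.0342, -0.0, 0.4139, -0.243, -1.4375]
-0.0333 False [-0.0332, 0.0, 0.035, 0.1835, -1.8094]
-0.0323 False [-0.0322, 0.0, 0.0597, -0.4596, -1.6131]
-0.0313 False [-0.0312, -0.0, 0.7215, -0.2903, -1.6132]
-0.0303 False [-0.0302, 0.0, -0.2546, 0.6206, -2.1133]
-0.0293 False [-0.0292, -0.0, -0.1076, 0.629, -0.385]
-0.0283 False [-0.0282, 0.0, -0.1392, 0.4266, -2.2808]
-0.0273 False [-0.0272, 0.0, 0.1316, 0.1223, -1.5185]
-0.0263 False [-0.0262, 0.0, -0.0612, -0.6357, -2.0735]
-0.0253 False [-0.0252, -0.0, 0.2745, -0.581, -1.6317]
-0.0243 False [-0.0242, 0.0, -0.2926, 0.1932, -1.1515]
-0.0233 False [-0.0232, -0.0, 0.4886, 0.2013, -1.226]
-0.0223 False [-0.0222, 0.0, 0.32, -0.2839, -0.3263]
-0.0213 False [-0.0212, 0.0, -0.4859, 1.0654, -1.3933]
-0.0203 False [-0.0202, 0.0, -1.4519, -0.718, -1.0521]
-0.0193 False [-0.0192, 0.0, -0.3076, -0.3551, -1.9915]
-0.0183 False [-0.0182, -0.0, 0.0498, -0.2957, -2.0685]
-0.0173 False [-0.0172, 0.0, -0.1175, 0.2512, -1.8274]
-0.0163 False [-0.0162, -0.0, 0.6705, -0.5832, -2.0134]
-0.0153 False [-0.0154, -0.0, 0.8148, -0.7106, -2.9775]
-0.0143 False [-0.015, -0.0, -3.9828, 0.4208, 1.4281]
```

```bash
cat >> ins.py <<'E'
def push(x,xmax,step,fdrop=3.5,flim=19,Z=.1089):
    pk=0
    while x<xmax-1e-6:
        x+=step
        h=env.movel(P(BO,BA,x,Z),.02); r=rd(); print(round(x,4),np.round(r[:5],4).tolist(),round(r[5],2))
        pk=min(pk,r[2])
        if r[2]-pk>fdrop: print("DROP"); break
        if r[2]<-flim or abs(r[4])>25: print("LIM"); break
    return x
E
python3 - <<'E'
from ins import *
push(-.0143,-.0003,.001)
E
```

```text
-0.0133 [-0.0148, -0.0001, -8.3098, 0.6508, 6.6626] 28.26
-0.0123 [-0.0147, -0.0001, -11.89, -0.1718, 10.293] 28.51
-0.0113 [-0.0145, -0.0002, -14.9802, 0.821, 13.6504] 28.76
-0.0103 [-0.0143, -0.0002, -17.7865, 0.5276, 19.4643] 29.01
-0.0093 [-0.0141, -0.0003, -21.6714, 0.917, 23.1925] 29.26
LIM
```

The upward force rises along with the push. Arm compliance is driving the battery down onto the deck, so it wedges by friction. I'll back off and push on while regulating the commanded z to keep Fz near zero.

```bash
cat >> ins.py <<'E'
def push2(x,xmax,step,Z,fdrop=3.5,flim=22,g=.00007):
    pk=0; last=None
    while x<xmax-1e-6:
        x+=step
        env.movel(P(BO,BA,x,Z),.02); r=rd(); print(round(x,4),round(Z,4),np.round(r[:5],4).tolist(),round(env.get_state()["tcp_pos"][2],4),round(r[5],2))
        k=0
        while r[4]>3 and k<4:
            Z+=g*(r[4]+1); k+=1; env.movel(P(BO,BA,x,Z),.02); r=rd(); print("   z",round(Z,4),np.round(r[:5],4).tolist())
        if r[4]<-5: Z-=g*4
        pk=min(pk,r[2])
        if r[2]-pk>fdrop: print("DROP"); break
        if r[2]<-flim or abs(r[4])>25: print("LIM"); break
    return x,Z
E
python3 - <<'E'
from ins import *
env.movel(P(BO,BA,-.0135,.1089),.02); print(np.round(rd(),4))
push2(-.0145,-.0055,.001,.1093)
E
```

```text
[-1.48000e-02 -1.00000e-04 -8.41630e+00  3.45200e-01  5.72550e+00
  2.96167e+01]
-0.0135 0.1093 [-0.0146, -0.0001, -5.5677, 0.6111, 1.4078] 0.1089 29.87
-0.0125 0.1093 [-0.0145, -0.0001, -9.7, 0.3018, 5.8607] 0.1089 30.12
   z 0.1098 [-0.0134, 0.0, -4.0353, 0.3329, -4.0044]
-0.0115 0.1098 [-0.012, 0.0, -4.3976, -0.135, -5.3078] 0.1094 30.62
-0.0105 0.1095 [-0.0113, -0.0, -6.483, 0.3823, -3.6453] 0.1092 30.87
-0.0095 0.1095 [-0.0105, -0.0, -6.3475, 0.3503, -3.2047] 0.1092 31.12
-0.0085 0.1095 [-0.0095, -0.0, -6.8473, -0.0672, -2.2239] 0.1092 31.37
-0.0075 0.1095 [-0.0085, -0.0, -6.8879, -0.7105, -2.8153] 0.1092 31.62
-0.0065 0.1095 [-0.0075, -0.0, -6.7006, -0.7309, -2.8154] 0.1091 31.87
-0.0055 0.1095 [-0.0066, -0.0, -6.6301, 0.7275, -1.8744] 0.1091 32.12
```

Run:
```python
from ins import *
push2(-.0055,.0045,.0007,.1095,fdrop=3)
```

```text
-0.0048 0.1095 [-0.006, -0.0, -7.5716, 0.0621, -1.618] 0.1091 32.37
-0.0041 0.1095 [-0.0054, -0.0, -7.7569, 0.4565, -1.9067] 0.1091 32.62
-0.0034 0.1095 [-0.0042, 0.0, -5.8448, 0.1322, -4.7876] 0.1091 32.87
-0.0027 0.1095 [-0.0033, 0.0, -5.9888, 0.518, -4.763] 0.1091 33.12
-0.002 0.1095 [-0.0026, 0.0, -5.5511, 0.249, -5.3767] 0.1091 33.37
-0.0013 0.1092 [-0.0017, -0.0, -5.4229, 0.6298, -4.2438] 0.109 33.62
-0.0006 0.1092 [-0.001, -0.0, -5.7006, -0.0071, -4.6601] 0.109 33.87
0.0001 0.1092 [-0.0003, -0.0, -4.7559, -0.1625, -3.0065] 0.109 34.12
DROP
```

The force is ambiguous here, so I'll also watch the catch pad behind the motor block: it dips while the tooth is raised.

```bash
cat >> ins.py <<'E'
_c=calibration("top"); 
def padz(d,pr=False):
    q=cloud(_c,d).reshape(-1,3); l=(q[:,:2]-BO)@np.c_[ax,[-ax[1],ax[0]]]
    m=(abs(l[:,0]-.113)<.008)&(abs(l[:,1])<.010)&(q[:,2]<.06)&(q[:,2]>.01)
    return np.round([np.median(q[m,2]),m.sum()],4)
E
python3 - <<'E'
from ins import *
print("rest",padz(np.load("top0.npy")),"now",padz(camera("top")[1]))
x,Z=.0001,.1092
for i in range(8):
    x+=.0005; env.movel(P(BO,BA,x,Z),.02); r=rd(); pz=padz(camera("top")[1]); print(round(x,4),np.round(r[:5],4).tolist(),pz)
    if r[2]<-11 or pz[0]>.036: break
E
```

```text
rest [3.8e-02 6.9e+01] now [3.13e-02 6.40e+01]
0.0006 [0.0001, 0.0, -6.4652, 0.0705, -3.449] [3.12e-02 6.30e+01]
0.0011 [0.0006, -0.0, -5.1468, -0.3571, -2.9257] [3.23e-02 6.20e+01]
0.0016 [0.0011, 0.0, -5.0226, -0.4937, -3.4785] [3.18e-02 6.30e+01]
0.0021 [0.0016, -0.0, -5.1514, -0.2182, -3.0675] [3.13e-02 5.90e+01]
0.0026 [0.0022, -0.0, -5.6211, -0.1224, -3.7609] [3.2e-02 5.9e+01]
0.0031 [0.003, -0.0, -3.4189, 0.3201, -5.1693] [3.24e-02 5.80e+01]
0.0036 [0.0037, 0.0, -3.0629, -0.3152, -5.2286] [3.74e-02 5.60e+01]
```

The pad jumped back to its rest height (31 to 37.4 mm) and the force dropped, so the catch has clicked. Releasing and checking.

Run:
```python
from ins import *
env.movel(P(BO,BA,.0033,.1091),.02); print(np.round(rd(),4))
env.grip(.07); env.dwell(.2); st()
s=env.get_state()["tcp_pos"]
env.movel([s[0],s[1],.25],.15); env.reach([.45,.0,.33],down(0)); env.dwell(.3); st()
for n in("top","side"):
    p,d=camera(n); cv2.imwrite(f"pics/{n}9.png",p)
    if n=="top": print(padz(d)); q=cloud(_c,d).reshape(-1,3)
    l=(q[:,:2]-BO)@np.c_[ax,[-ax[1],ax[0]]]
m=(abs(l[:,1])<.035)&(l[:,0]<.045)&(l[:,0]>-.1)&(q[:,2]>.062)&(q[:,2]<.076); print(m.sum(),cv2.minAreaRect(l[m].astype(np.float32)))
```

```text
[ 3.60000e-03 -0.00000e+00 -2.13200e+00 -8.35000e-02 -5.39780e+00
  3.65167e+01]
 t37.08 [0.5315 0.1548 0.1092] F [ 0.9  0.4 -1.1] op0.0705 g0.0
 t39.27 [0.4503 0.0007 0.3299] F [-0.  -0.1  1. ] op0.0700 g0.0
[3.72e-02 6.80e+01]Traceback (most recent call last):
  File "<stdin>", line 8, in <module>
NameError: name '_c' is not defined
```

Run:
```python
from ins import *
p,d=camera("top"); print(padz(d)); q=cloud(calibration("top"),d).reshape(-1,3); l=(q[:,:2]-BO)@np.c_[ax,[-ax[1],ax[0]]]
m=(abs(l[:,1])<.035)&(l[:,0]<.045)&(l[:,0]>-.1)&(q[:,2]>.062)&(q[:,2]<.076); print(m.sum(),cv2.minAreaRect(l[m].astype(np.float32)) if m.sum() else 0)
p,d=camera("side"); cv2.imwrite("pics/side9.png",p)
```

```text
[3.69e-02 6.90e+01]
568 ((0.0036033857613801956, 0.00019655562937259674), (0.0443885512650013, 0.05579742044210434), 88.80055236816406)
```

View pics/side9.png

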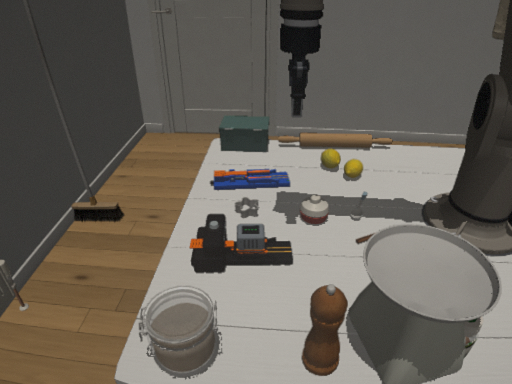

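The battery sits in the blender at (250,238), about 3.6 mm past nominal home, and wasn't pushed back out. The timer (315,208) and the star (247,206) are where they started. Handing in.

```bash
python3 -c "
from cell import job
print(job.job_done())"
```

```text
the job is handed in; nothing more can be done
None
```

The battery is out of the charger and latched in the blender base about 3.6 mm past nominal home. I let go right after the click, the timer and cookie cutter look unmoved, and the job is handed in; no verdict was returned.

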